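Load the float and index the inspection slide under the camera

ROBOT

A 6-joint arm with a two-finger parallel gripper is mounted at the origin on the work surface. World frame = base frame: x ahead of the robot, y to its left, z up, the work surface at z = 0. Lengths are in m, angles in rad, forces in N, time in s.
With the tool pointing down it reaches from about 0.35 to 0.925 m from the base axis. Payload 6.4 kg.
Tool frame: the origin (TCP) lies between the finger pads; the fingertips stand 14 mm ahead of it and the grasp point (between the pads) lies 5 mm behind it; y points along the fingers, x is the direction in which the jaws open and shut, and the axes are right-handed (so a half turn about y gives the same grasp; the last joint's range is limited). The gripper opens to 94 mm and grips with 3 to 60 N. Pads are 16 mm wide; open, the fingers measure 119 mm over their backs; the gripper's body (75 mm by 177 mm) begins 78 mm behind the grasp point.
Start: joints at [0.962, 0.245, 1.558, -0, 1.339, -0.174], TCP at [0.274, 0.59, 0.219] pointing down, gripper open.
Joint ranges: [-3.13, 3.13], [-1.02, 2.26], [0.13, 2.54], [-0.95, 4.09], [0.21, 2.88], [-2.74, 2.74]. Speed limits (rad/s): [2.57, 2.57, 3.14, 3.14, 3.14, 3.14].

INTERFACE

Orientations are given as a unit quaternion [x, y, z, w].
In Python, from plant import arm, vision, job gives the robot as it stands. The module is installed in compiled form; this text tells all that it offers.
- The arm moves only by the tool send_rows, never from a script. Its argument "targets" is a list of rows, each a list of 7 numbers: the shift along the world's x, y, z scaled (see below), then the turn, a rotation vector about the world's x, y, z scaled (see below), then the opening, from 0 (shut) to 1 (fully open). In form: [[x, y, z, rx, ry, rz, hand], ...]. A call has 1 to 12 rows; each row shifts and turns the commanded pose from where the row before left it; what a row does not reach is not made up. The controller multiplies each number of a shift by 0.03 m and each number of a turn by 0.1 rad. A row lasts 1/12 s, in which the tool goes at most 41.7 mm and 7.16 degrees, less where a joint would pass 70% of its speed; a pose out of reach is approached as far as the arm can. A call with a number of a shift or a turn outside -1 to 1 is refused whole. A call with a gripper value outside its range is refused whole. The fingers move at their own pace and stop on an object; "newtons" is the grip in N (left out, the last holds). Time passes only in rows, so rows that do not move let the fingers close. It gives the time, the measured TCP pose, the force and the opening at its end, in the units of the state.
- arm.sense(): the state, without advancing time (a new reading comes with each control period).
- vision.grab_frame(name): name is "scene" or "top" or "wrist"; returns a dict with "image" (384x512x3 uint8, red, green, blue), "fx", "fy", "cx", "cy" (pixels), "distortion" ([k1, k2, p1, p2, k3] as OpenCV has them; the pictures are not rectified), "T" (4x4, takes a point from camera to world coordinates). Camera axes: x right, y down, z forward; pixel columns grow to the right and rows downward; lengths in m; the calibration is good to about 2 mm. A picture is of the moment at which its call begins. There is no depth.
- job.hand_in(): hands the job in, once; it reports no verdict.
The state is a dict: "t": time; "joints": joint angles; "dq": joint speeds; "joint_torque": joint torques, N m; "tcp_pos": TCP position; "tcp_rot": TCP orientation; "ft_force": force on the tool from outside, world axes, zero at the start; "torque": the same for the moment, N m; "width": finger opening in m.
Only numpy, scipy, OpenCV 4.12 (cv2) and the standard library are available. Lean on these libraries where they do the work, as an engineer would, in place of code of your own. Each camera call takes 0.05 s, during which the arm holds its last target. There are 200 camera calls.

TASK

Take the brass float out of the wooden ball board, lower it gently into the deep black cup on the inspection slide without dropping it, and let go of it. Then take the slide by its blue handle and push it along its rail until you feel its ball detent click into the notch that centres the cup under the camera; stop there, do not push it on through, and finish still gripping the handle, holding the slide still in the notch for the picture. Do not knock the camera stand, and leave everything else on the bench where it is.

Things in the scene. Friction and masses are not known exactly. Their poses are not given: they have to be found in the camera images.
- float: The part to inspect: a hollow brass ball, 44 mm in diameter, with a thin pale seam round its equator, about 35 g, stiff enough for a normal grip. Origin at its centre. It starts in one of the three holes of the ball board, its centre 18 mm above the board's top (38 mm above the table).
- knob_black: A black ball knob, 44 mm in diameter, in another hole of the ball board; origin at its centre. To be left there.
- knob_red: A red ball knob, 44 mm in diameter, in the remaining hole of the ball board; origin at its centre. To be left there.
- ball_board: Light wooden board lying fixed on the table, 75 mm (its x) by 240 mm (its y) by 20 mm high, with three holes of 24 mm diameter 75 mm apart along its y axis. Origin at the centre of its underside.
- cup_seat (a point): Middle of the cork ring (34 mm outside, 24 mm inside diameter) at the bottom of the cup, at the ring's top face; a ball resting on it has its centre 18 mm above this point. Moves with the carriage; same axes: y along the rail, -y towards the camera. The cup's floor lies 6 mm below this point (36 mm above the table).
- cup_rim (a point): Centre of the mouth of the cup, a deep matt black pot on the carriage: inside diameter 96 mm, outside 104 mm. The rim lies 52 mm above cup_seat, 94 mm above the table.
- carriage: Moving part of the inspection slide: grey plate 110 by 112 mm, its top 31 mm above the table, with a tongue 36 mm wide, the cup, the handle and a brass spring plunger at one corner whose steel ball points down. Origin on the table's surface under the cup's centre. It moves only along its y axis (the rail), towards the camera along -y; sliding takes about 2 N.
- notch (a point): Where cup_seat lies when the ball is in the notch: straight below the lens, 42 mm above the table; y along the rail. Its place along the rail varies. About 45 mm before it the ball climbs a shallow ramp (2 to 3 N more), runs free again, then drops 2.4 mm into the notch: it centres itself with 8 N, resists up to about 10 N, and is out 5 mm off centre. The rail runs on 30 mm or more.
- camera_stand: Fixed camera stand on the far edge of the slide's base: steel column 25 mm thick, 0.36 m tall, 95 mm from the rail on the far side; its arm holds a blue camera with a white ring lamp (68 mm in diameter, underside 198 mm above the table) over the rail; its foot bears the brass index plate with the notch. Origin on the table's surface under the lens.
- slide_base: Fixed aluminium base of the slide, 190 mm by 460 mm, 10 mm thick, with a steel rail along its y axis at x = 0 (base edges at x = -65 and +125 mm, y = -220 and +240 mm). Origin on the table under the rail.
- instrument: Round black cockpit instrument, face up, 80 mm in diameter, 60 mm tall; origin under its centre. To be left alone.
- screwdriver: Screwdriver with a yellow handle, 160 mm long, lying on the table. To be left alone.
- wrench: Steel spanner, 140 mm long, lying on the table. To be left alone.
- rivet_jar: Jar with a green lid, 66 mm in diameter, 90 mm tall; origin under its centre. To be left alone.
- mug: Blue mug, 80 mm in diameter, 92 mm tall; origin under its centre. To be left alone.
- handle (a point): Upright round blue handle on the carriage's tongue, 22 mm in diameter (a 26 mm collar in the lowest 5 mm), 44 mm tall. This point lies on its axis, 26 mm above its foot on the tongue (57 mm above the table), 138 mm from the cup's centre along the carriage's +y, on the side away from the camera. Gripped from above and pushed along the rail.
Things that resemble listed ones, but are neither listed nor needed, are in the scene too. Several things have the shape of the float; the one meant has the colours described above.

How it is judged:
By the outcome, as a careful person would: the job done as asked, in the order asked, and still so for the second after the job is handed in, while the arm keeps its last pose, push and grip.
It also fails if it takes over 58 s, if anything falls off the work surface, if the arm or the gripper's body presses on something with over 40 N, if the wrist force passes 120 N, or if a joint passes its speed limit or range.

## Working session

There is one attempt and no reset: what is moved stays moved. The work goes in short steps, Python scripts to look and compute and a tool call to move; the robot and the scene stay as the last step left them, time stands still between calls to the robot, and variables do not carry over. Pictures are saved under pics/ and viewed, about 8 in all and at most 12, crops included, and the job is handed in when it is done.

Besides the shell and the picture viewer there is one more tool, called after ">>>" as name([rows], argument=value, ...), one row to a line, values as JSON. send_rows: Moves the arm, as the interface text tells. Its arguments: {"type":"object","properties":{"targets":{"type":"array"},"newtons":{"type":"number"}},"required":["targets"]}

```bash
mkdir -p pics
cat > h.py <<'E'
import numpy as np, cv2
from plant import arm, vision, job
def grab(name,tag):
    f=vision.grab_frame(name); cv2.imwrite(f'pics/{tag}.png',f['image'][:,:,::-1])
    np.savez(f'pics/{tag}.npz',**{k:np.array(v) for k,v in f.items()}); return f
def load(tag): return dict(np.load(f'pics/{tag}.npz'))
def K(f): return np.array([[f['fx'],0,f['cx']],[0,f['fy'],f['cy']],[0,0,1]],float)
def ray(f,px):
    p=cv2.undistortPoints(np.array(px,float).reshape(-1,1,2),K(f),np.array(f['distortion'],float))[:,0]
    d=np.c_[p,np.ones(len(p))]@f['T'][:3,:3].T
    return f['T'][:3,3],d
def onz(f,px,z):
    o,d=ray(f,px); return o+d*((z-o[2])/d[:,2])[:,None]
def proj(f,P):
    T=np.linalg.inv(f['T']); rv=cv2.Rodrigues(T[:3,:3])[0]
    return cv2.projectPoints(np.array(P,float).reshape(-1,1,3),rv,T[:3,3],K(f),np.array(f['distortion'],float))[0][:,0]
E
python3 - <<'E'
from h import *
for n in ['scene','top','wrist']:
    f=grab(n,n+'0'); print(n,f['fx'],np.round(f['T'],3).tolist())
a=cv2.imread('pics/scene0.png');b=cv2.imread('pics/top0.png')
cv2.imwrite('pics/both0.png',cv2.resize(np.vstack([a,b]),(512,768))[:,:] if 0 else np.hstack([a,b])[:, :])
s=arm.sense();print(s)
E
```

```text
scene 355.3066481317244 [[-0.784, 0.475, -0.399, 0.951], [0.62, 0.584, -0.524, 0.595], [-0.016, -0.658, -0.753, 0.882], [0.0, 0.0, 0.0, 1.0]]
top 395.9117543283459 [[0.025, -0.992, 0.128, 0.343], [-1.0, -0.026, -0.012, 0.024], [0.015, -0.127, -0.992, 1.427], [0.0, 0.0, 0.0, 1.0]]
wrist 313.1782729945306 [[0.423, 0.876, 0.233, 0.207], [0.906, -0.408, -0.112, 0.621], [-0.003, 0.258, -0.966, 0.383], [0.0, 0.0, 0.0, 1.0]]
{'t': 0.15, 'joints': array([ 9.61918314e-01,  2.45658169e-01,  1.55869734e+00, -4.94168926e-05,
        1.33870986e+00, -1.74094002e-01]), 'dq': array([ 0.00014849, -0.00206802, -0.00380574, -0.00126247, -0.00125474,
       -0.00077892]), 'joint_torque': array([ 1.82288563e-04, -4.16265750e+01, -3.14982784e+01,  6.85637863e-02,
        3.16450477e-02, -5.68244297e-05]), 'tcp_pos': array([0.2735414 , 0.58916346, 0.2186153 ]), 'tcp_rot': array([ 0.59628672,  0.37991877, -0.38086734, -0.59585564]), 'ft_force': array([ 0.14829655,  0.11648894, -0.94538673]), 'torque': array([-0.02157705, -0.06325455,  0.01852583]), 'width': 0.09400982596644372}
```

View pics/top0.png

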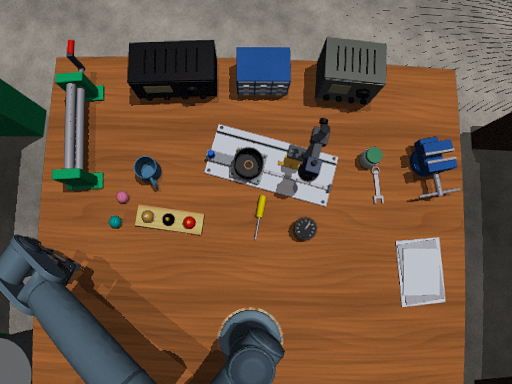

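View pics/scene0.png

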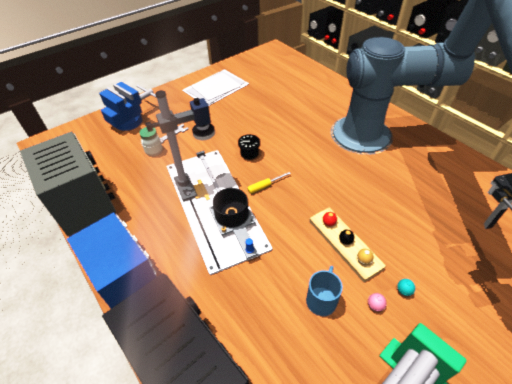

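Candidates for the float, by top-view pixel:
- Yellow/brass ball in the board at (148,216): my choice.
- Black knob at (168,219).
- Red knob at (189,223).
- Loose pink ball at (123,197).
- Loose teal ball at (115,222).

In the scene view the brass ball is at (365,257), the cup at (231,207) and the blue handle at (249,245). I'll measure next and check the choice in a close crop.

Run:
```python
from h import *
from scipy.spatial.transform import Rotation as R
s=arm.sense(); print('R',np.round(R.from_quat(s['tcp_rot']).as_matrix(),3).tolist())
ft,fs=load('top0'),load('scene0')
def blob(f,roi,lo,hi):
    h=cv2.cvtColor(f['image'],cv2.COLOR_RGB2HSV); m=cv2.inRange(h,np.array(lo),np.array(hi))
    z=np.zeros_like(m); x0,y0,x1,y1=roi; z[y0:y1,x0:x1]=m[y0:y1,x0:x1]
    n,l,st,c=cv2.connectedComponentsWithStats(z); i=1+np.argmax(st[1:,4]); return c[i],st[i].tolist()
def tri(a,b):
    o1,d1=ray(ft,a);o2,d2=ray(fs,b);d1,d2=d1[0],d2[0]
    k=np.linalg.lstsq(np.c_[d1,-d2],o2-o1,rcond=None)[0];p,q=o1+k[0]*d1,o2+k[1]*d2
    return (p+q)/2,np.linalg.norm(p-q)
# red/black in holes
red=[blob(ft,(178,212,202,235),(0,150,60),(8,255,255)),blob(fs,(318,205,345,232),(0,150,60),(8,255,255))]
blk=[blob(ft,(158,208,178,230),(0,0,0),(180,255,60)),blob(fs,(335,226,358,248),(0,0,0),(180,255,60))]
hd=[blob(ft,(200,145,220,165),(100,120,40),(125,255,255)),blob(fs,(238,230,262,258),(100,120,40),(125,255,255))]
for n,v in dict(red=red,blk=blk,handle=hd).items():
    p,e=tri(v[0][0],v[1][0]); print(n,v,np.round(p,4),round(e,4))
zs={'red':.038,'blk':.038}
for n,v in (('red',red),('blk',blk)): print(n,'z38',onz(ft,v[0][0],.042),onz(fs,v[1][0],.042))
print('hand z60',onz(ft,hd[0][0],.065),onz(fs,hd[1][0],.062))
print('float top z40',onz(ft,(148,216),.042),onz(fs,(365,257),.042))
print('cup rim',onz(ft,(248,163),.094),onz(fs,(231,204),.094))
# rail corners of base, top view
for n,p in dict(tl=(219,126),bl=(206,174),tr=(338,158),br=(327,205)).items(): print(n,onz(ft,p,.01)[0])
c=[ft['image'][120:240,110:230],fs['image'][200:300,290:410],fs['image'][80:280,150:290],ft['image'][115:215,195:345]]
c=[cv2.resize(i[:,:,::-1],(400,300),interpolation=cv2.INTER_CUBIC) for i in c]
cv2.imwrite('pics/crop1.png',np.vstack([np.hstack(c[:2]),np.hstack(c[2:])]))
```

```text
R [[0.421, -0.001, -0.907], [0.907, -0.001, 0.421], [-0.001, -1.0, 0.0]]
red [(array([188.91262136, 222.25242718]), [183, 217, 13, 12, 103]), (array([329.44217687, 219.39455782]), [323, 212, 14, 15, 147])] [0.411  0.2252 0.0381] 0.0042
blk [(array([168.29473684, 219.48421053]), [163, 214, 11, 12, 95]), (array([346.20610687, 237.90839695]), [340, 231, 14, 14, 131])] [0.419  0.2991 0.0346] 0.0039
handle [(array([210.8372093 , 153.62790698]), [208, 150, 7, 9, 43]), (array([249.09, 245.5 ]), [246, 238, 8, 15, 100])] [0.655  0.156  0.0531] 0.0046
red z38 [[0.41216134 0.22304983 0.042     ]] [[0.41206454 0.22844263 0.042     ]]
blk z38 [[0.41976943 0.29612455 0.042     ]] [[0.42226696 0.30316303 0.042     ]]
hand z60 [[0.65398657 0.1533021  0.065     ]] [[0.65656334 0.16240494 0.062     ]]
float top z40 [[0.42989976 0.36880534 0.042     ]] [[0.42879873 0.37651538 0.042     ]]
cup rim [[0.61787914 0.02179071 0.094     ]] [[0.62387589 0.03618986 0.094     ]]
tl [0.77202796 0.13258067 0.01      ]
bl [0.59043469 0.17312639 0.01      ]
tr [ 0.66387031 -0.30973282  0.01      ]
br [ 0.48867924 -0.26837484  0.01      ]
```

View pics/crop1.png

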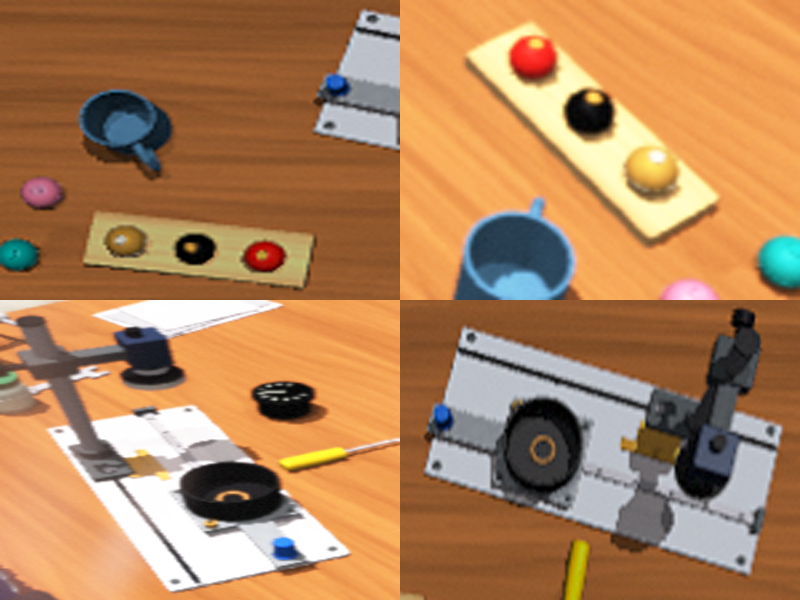

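The crops confirm it: the brass float with its pale seam is the left ball of the board in the top view, at about (148,216). The black knob is in the middle and the red one at the far end. The cup with its cork ring is at (247,163), the blue handle at (210,153) and the ring lamp near (307,173). Next I move above the float with the jaws across the board.

>>> send_rows([
  [0.4,-0.55,-0.05,0,0,-1,1],
  [0.4,-0.55,-0.05,0,0,-1,1],
  [0.4,-0.55,-0.05,0,0,-1,1],
  [0.4,-0.55,-0.05,0,0,-1,1],
  [0.4,-0.55,-0.05,0,0,-1,1],
  [0.4,-0.55,-0.05,0,0,-1,1],
  [0.4,-0.55,-0.05,0,0,-1,1],
  [0.4,-0.55,-0.05,0,0,-1,1],
  [0.4,-0.55,-0.05,0,0,-1,1],
  [0.4,-0.55,-0.05,0,0,-1,1],
  [0.4,-0.55,-0.05,0,0,-1,1],
  [0.4,-0.55,-0.05,0,0,-1,1],
])

```text
t: 1.15
tcp_pos: [0.4181, 0.3906, 0.2011]
tcp_rot: [0.707, -0.025, 0.024, -0.707]
ft_force: [-0.1, 0.1, -0.0]
width: 0.0943
```

>>> send_rows([
  [0.4,-0.6,0,0,0,-0.4,1],
  [0,0,0,0,0,0,1],
  [0,0,0,0,0,0,1],
])

```text
t: 1.4
tcp_pos: [0.43, 0.373, 0.2012]
tcp_rot: [-0.706, 0.037, -0.037, 0.706]
ft_force: [-0.1, 0.3, 0.5]
width: 0.094
```

Run:
```python
from h import *
from scipy.spatial.transform import Rotation as R
f=grab('wrist','wrist1'); s=arm.sense(); print(s['t'],s['tcp_pos'],s['ft_force']); print(np.round(R.from_quat(s['tcp_rot']).as_matrix(),3).tolist()); print(np.round(f['T'],3).tolist())
print('proj float',proj(f,[[.428,.372,.038],[.419,.299,.038],[.411,.225,.038]]))
ft=load('top0');fs=load('scene0')
print('lamp',onz(ft,(307.5,173),.21),onz(fs,(203,130),.198))
```

```text
1.45 [0.42961306 0.37359468 0.20130999] [0.56312278 0.17509807 0.56112106]
[[0.995, -0.001, 0.104], [-0.104, 0.0, 0.995], [-0.001, -1.0, 0.0]]
[[0.994, -0.103, -0.028, 0.439], [-0.106, -0.96, -0.257, 0.447], [-0.0, 0.259, -0.966, 0.366], [0.0, 0.0, 0.0, 1.0]]
proj float [[251.08454516 177.45640342]
 [250.17462416 240.59655689]
 [250.28285888 297.82007497]]
lamp [[ 0.5674284  -0.16533294  0.21      ]] [[ 0.56548725 -0.17851112  0.198     ]]
```

View pics/wrist1.png

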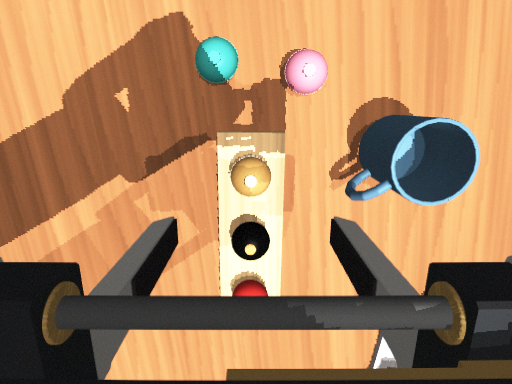

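The wrist view shows the float at (251,177), exactly where my estimate projects. The black knob is at (250,240) and the red one at (250,297). The jaws straddle the board, and the mug at (430,160) is clear, so I descend.

>>> send_rows([
  [-0.05,-0.04,-0.48,0,0,0,1],
  [0,0,-0.5,0,0,0,1],
  [0,0,-0.5,0,0,0,1],
  [0,0,-0.5,0,0,0,1],
  [0,0,-0.5,0,0,0,1],
  [0,0,-0.5,0,0,0,1],
  [0,0,-0.5,0,0,0,1],
  [0,0,-0.5,0,0,0,1],
  [0,0,-0.5,0,0,0,1],
  [0,0,-0.5,0,0,0,1],
  [0,0,-0.3,0,0,0,1],
  [0,0,-0.2,0,0,0,1],
])

```text
t: 2.45
tcp_pos: [0.4271, 0.3727, 0.0358]
tcp_rot: [0.707, -0.037, 0.036, -0.706]
ft_force: [-0.8, 0.9, 0.7]
width: 0.0938
```

>>> send_rows([
  [0,0,0,0,0,0,0.6],
  [0,0,0,0,0,0,0.3],
  [0,0,0,0,0,0,0.3],
  [0,0,0,0,0,0,0.3],
  [0,0,0,0,0,0,0.3],
  [0,0,0,0,0,0,0.3],
  [0,0,0,0,0,0,0.3],
  [0,0,0,0,0,0,0.3],
], newtons=12)

```text
t: 3.12
tcp_pos: [0.4277, 0.3724, 0.0372]
tcp_rot: [0.706, -0.038, 0.036, -0.706]
ft_force: [-8.4, 1.0, 5.0]
width: 0.0441
```

Gripped at a width of 44.1 mm, which is the ball's diameter. I lift, then carry it to a point beside the cup from which the wrist camera can see the cup.

>>> send_rows([
  [0,0,0.3,0,0,0,0.3],
  [0,0,0.6,0,0,0,0.3],
  [0,0,0.9,0,0,0,0.3],
  [0,0,0.9,0,0,0,0.3],
  [0,0,0.9,0,0,0,0.3],
  [0,0,0.9,0,0,0,0.3],
  [0,0,0.9,0,0,0,0.3],
  [0,0,0,0,0,0,0.3],
])

```text
t: 3.78
tcp_pos: [0.4315, 0.3741, 0.2064]
tcp_rot: [-0.704, 0.033, -0.04, 0.708]
ft_force: [0.6, 0.8, 0.4]
width: 0.0432
```

>>> send_rows([
  [0.3,-0.9,0,0,0,-0.11,0.3],
  [0.3,-0.9,0,0,0,-0.11,0.3],
  [0.3,-0.9,0,0,0,-0.11,0.3],
  [0.3,-0.9,0,0,0,-0.11,0.3],
  [0.3,-0.9,0,0,0,-0.11,0.3],
  [0.3,-0.9,0,0,0,-0.11,0.3],
  [0.3,-0.9,0,0,0,-0.11,0.3],
  [0.3,-0.9,0,0,0,-0.11,0.3],
  [0.3,-0.9,0,0,0,-0.11,0.3],
  [0.3,-0.9,0,0,0,-0.11,0.3],
  [0.3,-0.9,0,0,0,-0.11,0.3],
  [0.3,-0.9,0,0,0,-0.11,0.3],
])

```text
t: 4.78
tcp_pos: [0.5363, 0.0469, 0.1986]
tcp_rot: [0.702, -0.084, 0.083, -0.702]
ft_force: [0.2, 0.0, -1.3]
width: 0.0433
```

>>> send_rows([
  [0,0,0,0,0,0,0.3],
  [0,0,0,0,0,0,0.3],
])

```text
t: 4.95
tcp_pos: [0.5363, 0.0473, 0.1986]
tcp_rot: [-0.702, 0.084, -0.084, 0.702]
ft_force: [-0.5, 0.7, -1.2]
width: 0.0431
```

Run:
```python
from h import *
f=grab('wrist','wrist2'); s=arm.sense(); print(s['t'],s['tcp_pos'],s['ft_force'],s['width']); print(np.round(f['T'],3).tolist())
print('cup rim, seat, handle top',proj(f,[[.622,.026,.094],[.622,.026,.042],[.655,.158,.075]]))
```

```text
5.0 [0.53598819 0.04824534 0.19856341] [0.22011823 0.19671448 0.31662827] 0.043277491349387846
[[0.971, -0.229, -0.062, 0.555], [-0.238, -0.938, -0.251, 0.12], [-0.0, 0.259, -0.966, 0.363], [0.0, 0.0, 0.0, 1.0]]
cup rim, seat, handle top [[351.47416916 191.47779725]
 [336.59924666 178.19784026]
 [358.19154359  29.9641459 ]]
```

View pics/wrist2.png

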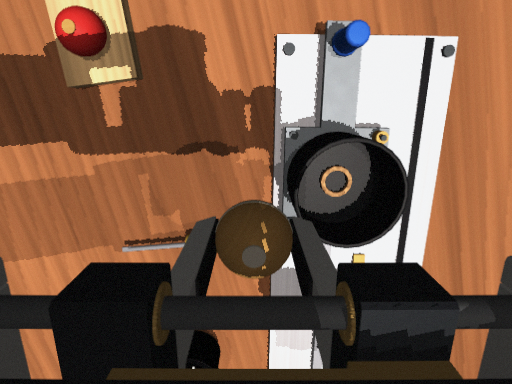

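In the view the held float is at (252,240), the cork ring at (337,180) and the handle top at (357,33), all within about 3 px of prediction. Now I refine the ring and the held ball.

Run:
```python
from h import *
f=load('wrist2'); im=f['image']; h=cv2.cvtColor(im,cv2.COLOR_RGB2HSV)
m=cv2.inRange(h,np.array((5,90,60)),np.array((28,255,255))); z=np.zeros_like(m); z[160:205,312:362]=m[160:205,312:362]
c=max(cv2.findContours(z,cv2.RETR_EXTERNAL,cv2.CHAIN_APPROX_NONE)[0],key=len); e=cv2.fitEllipse(c); print('ring',e, onz(f,e[0],.042))
# handle
m=cv2.inRange(h,np.array((100,120,40)),np.array((125,255,255))); z=np.zeros_like(m); z[10:65,325:380]=m[10:65,325:380]
n,l,st,ce=cv2.connectedComponentsWithStats(z); i=1+np.argmax(st[1:,4]); print('handle',st[i],onz(f,ce[i],.055))
# rim outline: dark pixels
m=cv2.inRange(h,np.array((0,0,0)),np.array((180,255,55))); z=np.zeros_like(m); z[120:260,300:420]=m[120:260,300:420]
c=max(cv2.findContours(z,cv2.RETR_EXTERNAL,cv2.CHAIN_APPROX_NONE)[0],key=len)[:,0]; c=c[(c[:,0]>345)&(c[:,1]>150)]
e=cv2.fitEllipse(c); print('rim',e,onz(f,e[0],.094))
# held ball: circle by Hough
g=cv2.cvtColor(im,cv2.COLOR_RGB2GRAY)[190:290,200:305]; print(cv2.HoughCircles(g,cv2.HOUGH_GRADIENT,1,50,param1=80,param2=15,minRadius=33,maxRadius=43)+np.array([200,190,0]))
for zz in (.19,.195,.2,.205): print(zz,onz(f,(254,240),zz), 22*f['fx']/1000)
```

```text
ring ((336.0374755859375, 180.9816131591797), (29.36474609375, 31.468219757080078), 47.63680648803711) [[0.62090586 0.02315919 0.042     ]]
handle [332  20  38  36 906] [[0.65412722 0.15597025 0.055     ]]
rim ((383.2950134277344, 205.39498901367188), (53.55863952636719, 130.05282592773438), 9.021581649780273) [[0.64800263 0.0061666  0.094     ]]
[[[253.5 240.5  38. ]]]
0.19 [[0.5364584  0.04344813 0.19      ]] 6.889922005879673
0.195 [[0.53699093 0.04565397 0.195     ]] 6.889922005879673
0.2 [[0.53752347 0.0478598  0.2       ]] 6.889922005879673
0.205 [[0.538056   0.05006564 0.205     ]] 6.889922005879673
```

The ring sits at (0.621, 0.023). The handle gives (0.622, 0.022) for the same point, so they agree. I move over the cup and lower.

>>> send_rows([
  [0.4,-0.12,0,0,0,0,0.3],
  [0.6,-0.18,0,0,0,0,0.3],
  [0.6,-0.18,0,0,0,0,0.3],
  [0.6,-0.18,0,0,0,0,0.3],
  [0.4,-0.12,0,0,0,0,0.3],
  [0.22,-0.06,0,0,0,0,0.3],
  [0,0,0,0,0,0,0.3],
  [0,0,0,0,0,0,0.3],
])

```text
t: 5.67
tcp_pos: [0.6203, 0.0241, 0.1987]
tcp_rot: [-0.702, 0.083, -0.082, 0.702]
ft_force: [0.6, -0.3, -0.5]
width: 0.0434
```

>>> send_rows([
  [0,0,-0.3,0,0,0,0.3],
  [0,0,-0.4,0,0,0,0.3],
  [0,0,-0.4,0,0,0,0.3],
  [0,0,-0.4,0,0,0,0.3],
  [0,0,-0.4,0,0,0,0.3],
  [0,0,-0.4,0,0,0,0.3],
  [0,0,-0.4,0,0,0,0.3],
  [0,0,-0.4,0,0,0,0.3],
  [0,0,-0.4,0,0,0,0.3],
  [0,0,-0.3,0,0,0,0.3],
  [0,0,-0.2,0,0,0,0.3],
  [0,0,0,0,0,0,0.3],
])

```text
t: 6.67
tcp_pos: [0.6199, 0.0232, 0.0772]
tcp_rot: [-0.702, 0.084, -0.082, 0.702]
ft_force: [0.1, -0.3, -1.0]
width: 0.0434
```

>>> send_rows([
  [0,0,-0.15,0,0,0,0.3],
  [0,0,-0.15,0,0,0,0.3],
  [0,0,-0.15,0,0,0,0.3],
  [0,0,-0.05,0,0,0,0.3],
  [0,0,0,0,0,0,0.3],
])

```text
t: 7.08
tcp_pos: [0.6206, 0.0232, 0.0636]
tcp_rot: [0.702, -0.083, 0.083, -0.702]
ft_force: [-0.5, 0.9, -0.1]
width: 0.0431
```

>>> send_rows([
  [0,0,-0.03,0,0,0,0.3],
  [0,0,-0.03,0,0,0,0.3],
])

```text
t: 7.25
tcp_pos: [0.6212, 0.0231, 0.0626]
tcp_rot: [-0.702, 0.083, -0.083, 0.702]
ft_force: [0.3, 0.3, -0.1]
width: 0.0434
```

>>> send_rows([
  [0,0,-0.03,0,0,0,0.3],
  [0,0,0,0,0,0,0.3],
])

```text
t: 7.42
tcp_pos: [0.6209, 0.0231, 0.0613]
tcp_rot: [0.702, -0.083, 0.083, -0.702]
ft_force: [-0.2, 0.6, -1.5]
width: 0.0436
```

>>> send_rows([
  [0,0,-0.03,0,0,0,0.3],
  [0,0,0,0,0,0,0.3],
])

```text
t: 7.58
tcp_pos: [0.6209, 0.0231, 0.0604]
tcp_rot: [-0.702, 0.083, -0.083, 0.702]
ft_force: [-0.4, -0.3, 0.3]
width: 0.0433
```

>>> send_rows([
  [0,0,-0.03,0,0,0,0.3],
  [0,0,0,0,0,0,0.3],
])

```text
t: 7.75
tcp_pos: [0.621, 0.023, 0.0599]
tcp_rot: [0.702, -0.083, 0.083, -0.702]
ft_force: [-0.7, -0.0, 2.6]
width: 0.0435
```

>>> send_rows([
  [0,0,-0.02,0,0,0,0.3],
  [0,0,0,0,0,0,0.3],
])

```text
t: 7.92
tcp_pos: [0.6211, 0.0229, 0.0596]
tcp_rot: [0.702, -0.083, 0.083, -0.702]
ft_force: [-2.9, -0.7, 5.2]
width: 0.0432
```

A rising upward force of 5.2 N shows the float is on the cork ring. I open the fingers only slightly, staying within the cup, and withdraw.

>>> send_rows([
  [0,0,0,0,0,0,0.47],
  [0,0,0,0,0,0,0.49],
  [0,0,0,0,0,0,0.52],
  [0,0,0,0,0,0,0.55],
  [0,0,0,0,0,0,0.58],
  [0,0,0,0,0,0,0.6],
  [0,0,0,0,0,0,0.6],
])

```text
t: 8.5
tcp_pos: [0.6209, 0.0232, 0.0589]
tcp_rot: [-0.702, 0.083, -0.083, 0.702]
ft_force: [0.5, -0.1, -0.0]
width: 0.0564
```

>>> send_rows([
  [0,0,0.1,0,0,0,0.6],
  [0,0,0.2,0,0,0,0.6],
  [0,0,0.4,0,0,0,0.6],
  [0,0,0.5,0,0,0,0.6],
  [0,0,0.5,0,0,0,0.6],
  [0,0,0.5,0,0,0,0.6],
  [0,0,0.5,0,0,0,0.6],
  [0,0,0.5,0,0,0,0.6],
  [0,0,0,0,0,0,0.6],
])

```text
t: 9.25
tcp_pos: [0.6234, 0.0228, 0.1601]
tcp_rot: [0.702, -0.08, 0.086, -0.702]
ft_force: [0.4, 0.3, -0.4]
width: 0.056
```

Run:
```python
from h import *
f=grab('wrist','wrist3'); s=arm.sense(); print(s['t'],s['tcp_pos'],s['ft_force'],s['width'])
print('ball,handle',proj(f,[[.621,.023,.060],[.654,.156,.07]]))
g=grab('scene','scene3'); t=grab('top','top3')
a=f['image'][0:300,100:500]; b=g['image'][80:280,130:300]; c=t['image'][115:215,195:345]
cv2.imwrite('pics/crop3.png',np.hstack([cv2.resize(i[:,:,::-1],None,fx=400/i.shape[0],fy=400/i.shape[0])[:,:] for i in (a,b)])[:, :800])
```

```text
9.3 [0.62250553 0.02292573 0.15804491] [ 0.21177362 -0.33693257  0.43751233] 0.056117396916222216
ball,handle [[248.96938768 193.08113989]
 [249.29531808  18.16832661]]
```

View pics/crop3.png

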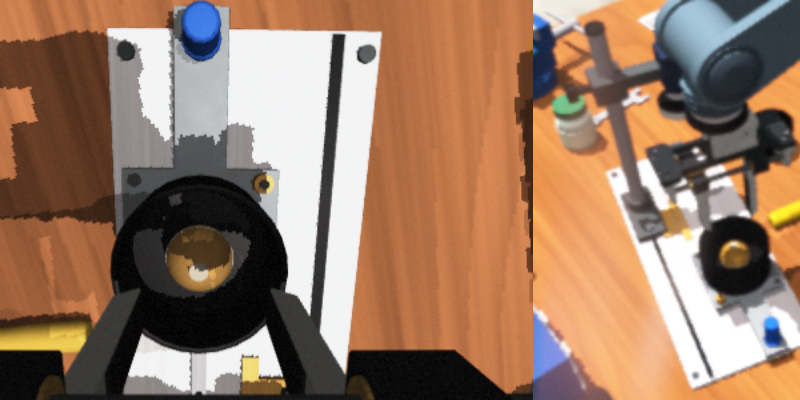

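The float is resting centred in the cup, at wrist crop (200,258), and it is released. Next I move over the blue handle, which the cup and rail direction put at (0.653, 0.157).

>>> send_rows([
  [0.12,0.56,0,0,0,0,0.6],
  [0.13,0.56,0,0,0,0,0.6],
  [0.13,0.56,0,0,0,0,0.6],
  [0.13,0.56,0,0,0,0,0.6],
  [0.13,0.56,0,0,0,0,0.6],
  [0.13,0.56,0,0,0,0,0.6],
  [0.13,0.56,0,0,0,0,0.6],
  [0.13,0.56,0,0,0,0,0.6],
  [0,0,0,0,0,0,0.6],
  [0,0,0,0,0,0,0.6],
])

```text
t: 10.23
tcp_pos: [0.651, 0.1578, 0.1535]
tcp_rot: [0.703, -0.084, 0.082, -0.702]
ft_force: [0.4, -1.4, -0.2]
width: 0.0566
```

Run:
```python
from h import *
f=grab('wrist','wrist4'); s=arm.sense(); print(s['t'],s['tcp_pos'],s['ft_force'],s['tcp_rot'])
h=cv2.cvtColor(f['image'],cv2.COLOR_RGB2HSV); m=cv2.inRange(h,np.array((100,150,40)),np.array((125,255,255)))
n,l,st,c=cv2.connectedComponentsWithStats(m)
for i in range(1,n):
    if st[i,4]>150: print(st[i],c[i],onz(f,c[i],.062))
print(proj(f,[[.653,.157,.075],[.653,.157,.045]]))
g=grab('scene','scene4'); t=grab('top','top4')
a=f['image'][60:360,100:400]; b=g['image'][60:260,130:330]; c=t['image'][100:240,195:335]
cv2.imwrite('pics/crop4.png',np.hstack([cv2.resize(i[:,:,::-1],(400,400),interpolation=cv2.INTER_CUBIC) for i in (b,c)]))
```

```text
10.2833 [0.65112529 0.15707133 0.15380338] [ 0.14073405 -0.14995714  0.30267304] [ 0.70248201 -0.08381174  0.08247533 -0.70192053]
[244 174  27  37 811] [257.34155364 192.        ] [[0.65547902 0.15954926 0.062     ]]
[[255.25852155 199.97141811]
 [255.13654007 190.14618277]]
```

View pics/crop4.png

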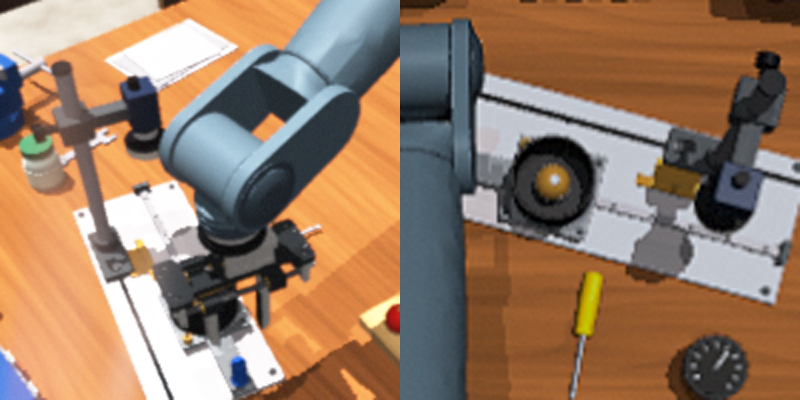

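The float stays seated in the cup. The wrist camera puts the handle at about (0.654, 0.158). The lens is about 0.20 m along the rail from the cup, and the arm looks clear of the stand by about 5 cm at the end of the push. I descend and grip.

>>> send_rows([
  [0.1,0.03,-0.3,0,0,0,0.6],
  [0,0,-0.4,0,0,0,0.6],
  [0,0,-0.4,0,0,0,0.6],
  [0,0,-0.4,0,0,0,0.6],
  [0,0,-0.4,0,0,0,0.6],
  [0,0,-0.4,0,0,0,0.6],
  [0,0,-0.4,0,0,0,0.6],
  [0,0,-0.3,0,0,0,0.6],
  [0,0,-0.2,0,0,0,0.6],
  [0,0,-0.15,0,0,0,0.6],
  [0,0,0,0,0,0,0.6],
])

```text
t: 11.3
tcp_pos: [0.6543, 0.1584, 0.0534]
tcp_rot: [0.702, -0.084, 0.083, -0.702]
ft_force: [-0.1, -0.9, -0.2]
width: 0.0566
```

>>> send_rows([
  [0,0,0,0,0,0,0.4],
  [0,0,0,0,0,0,0.15],
  [0,0,0,0,0,0,0.15],
  [0,0,0,0,0,0,0.15],
  [0,0,0,0,0,0,0.15],
  [0,0,0,0,0,0,0.15],
  [0,0,0,0,0,0,0.15],
], newtons=35)

```text
t: 11.88
tcp_pos: [0.6545, 0.1586, 0.0548]
tcp_rot: [-0.702, 0.084, -0.083, 0.702]
ft_force: [-2.8, 0.2, 3.3]
width: 0.0215
```

>>> send_rows([
  [-0.02,-0.08,0,0,0,0,0.15],
  [-0.04,-0.16,0,0,0,0,0.15],
  [-0.05,-0.21,0,0,0,0,0.15],
  [-0.05,-0.21,0,0,0,0,0.15],
  [-0.05,-0.21,0,0,0,0,0.15],
  [-0.05,-0.21,0,0,0,0,0.15],
  [-0.05,-0.21,0,0,0,0,0.15],
  [-0.05,-0.21,0,0,0,0,0.15],
])

```text
t: 12.55
tcp_pos: [0.6431, 0.113, 0.0547]
tcp_rot: [-0.702, 0.084, -0.083, 0.702]
ft_force: [-5.7, 3.7, 6.1]
width: 0.0216
```

>>> send_rows([
  [-0.05,-0.21,0,0,0,0,0.15],
  [-0.05,-0.21,0,0,0,0,0.15],
  [-0.05,-0.21,0,0,0,0,0.15],
  [-0.05,-0.21,0,0,0,0,0.15],
  [-0.05,-0.21,0,0,0,0,0.15],
  [-0.05,-0.21,0,0,0,0,0.15],
  [-0.05,-0.21,0,0,0,0,0.15],
  [-0.05,-0.21,0,0,0,0,0.15],
])

```text
t: 13.22
tcp_pos: [0.6304, 0.0627, 0.0547]
tcp_rot: [-0.702, 0.085, -0.082, 0.702]
ft_force: [-7.6, 4.3, 9.1]
width: 0.0214
```

>>> send_rows([
  [-0.07,-0.19,0.02,0,0,0,0.15],
  [-0.07,-0.19,0.02,0,0,0,0.15],
  [-0.05,-0.19,0,0,0,0,0.15],
  [-0.05,-0.19,0,0,0,0,0.15],
  [-0.05,-0.19,0,0,0,0,0.15],
])

```text
t: 13.63
tcp_pos: [0.6231, 0.0337, 0.0549]
tcp_rot: [0.702, -0.083, 0.083, -0.702]
ft_force: [3.1, 1.2, -6.6]
width: 0.0215
```

>>> send_rows([
  [-0.025,-0.095,0,0,0,0,0.15],
  [-0.025,-0.095,0,0,0,0,0.15],
  [-0.025,-0.095,0,0,0,0,0.15],
])

```text
t: 13.88
tcp_pos: [0.621, 0.0256, 0.0549]
tcp_rot: [0.702, -0.083, 0.083, -0.702]
ft_force: [5.3, 0.9, -11.2]
width: 0.0215
```

>>> send_rows([
  [-0.025,-0.095,0,0,0,0,0.15],
  [-0.025,-0.095,0,0,0,0,0.15],
  [-0.025,-0.095,0,0,0,0,0.15],
])

```text
t: 14.13
tcp_pos: [0.6189, 0.0172, 0.0549]
tcp_rot: [0.702, -0.083, 0.083, -0.702]
ft_force: [6.1, -0.9, -11.3]
width: 0.0215
```

>>> send_rows([
  [-0.015,-0.067,-0.01,0,0,0,0.15],
  [-0.012,-0.067,-0.01,0,0,0,0.15],
  [-0.015,-0.067,0,0,0,0,0.15],
])

```text
t: 14.38
tcp_pos: [0.6174, 0.0114, 0.0549]
tcp_rot: [-0.702, 0.083, -0.083, 0.702]
ft_force: [3.5, 1.7, -7.5]
width: 0.0216
```

>>> send_rows([
  [-0.017,-0.067,0,0,0,0,0.15],
  [-0.017,-0.067,0,0,0,0,0.15],
  [-0.017,-0.067,0,0,0,0,0.15],
])

```text
t: 14.63
tcp_pos: [0.616, 0.0059, 0.0549]
tcp_rot: [-0.702, 0.083, -0.083, 0.703]
ft_force: [4.8, 3.3, -9.2]
width: 0.0213
```

>>> send_rows([
  [-0.017,-0.067,0,0,0,0,0.15],
  [-0.017,-0.067,0,0,0,0,0.15],
])

```text
t: 14.8
tcp_pos: [0.6151, 0.0019, 0.0549]
tcp_rot: [-0.702, 0.083, -0.083, 0.703]
ft_force: [5.4, 2.9, -8.7]
width: 0.0217
```

Run:
```python
from h import *
g=grab('scene','scene5'); t=grab('top','top5'); w=grab('wrist','wrist5'); s=arm.sense(); print(s['t'],s['tcp_pos'],s['ft_force'])
a=g['image'][50:250,130:330]; b=t['image'][100:240,215:355]
cv2.imwrite('pics/crop5.png',np.hstack([cv2.resize(i[:,:,::-1],(400,400),interpolation=cv2.INTER_CUBIC) for i in (a,b)]))
```

```text
14.95 [0.61495354 0.00145335 0.05493629] [ 3.71760868  1.17242639 -8.41310783]
```

View pics/crop5.png

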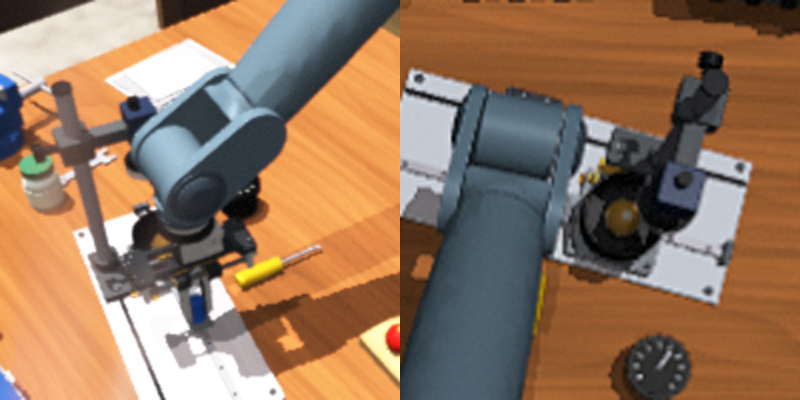

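At 0.162 m of travel the arm (right edge at about 585 in the crop) is still clear of the blue camera (655), a gap of some 7 cm, with about 3.5 cm left to go. The small force rise suggests the ramp. I continue in small steps.

>>> send_rows([
  [-0.012,-0.065,-0.01,0,0,0,0.15],
  [-0.013,-0.065,-0.005,0,0,0,0.15],
  [-0.017,-0.065,0,0,0,0,0.15],
])

```text
t: 15.2
tcp_pos: [0.6136, -0.004, 0.0549]
tcp_rot: [-0.702, 0.083, -0.083, 0.703]
ft_force: [1.9, 3.8, -5.8]
width: 0.0214
```

>>> send_rows([
  [-0.017,-0.065,0,0,0,0,0.15],
  [-0.017,-0.065,0,0,0,0,0.15],
])

```text
t: 15.37
tcp_pos: [0.6125, -0.0084, 0.0549]
tcp_rot: [-0.702, 0.083, -0.083, 0.702]
ft_force: [1.1, 1.9, -3.7]
width: 0.0215
```

>>> send_rows([
  [-0.017,-0.065,0,0,0,0,0.15],
  [-0.017,-0.065,0,0,0,0,0.15],
])

```text
t: 15.53
tcp_pos: [0.6115, -0.0125, 0.0549]
tcp_rot: [0.702, -0.083, 0.083, -0.702]
ft_force: [0.4, 3.7, -3.4]
width: 0.0216
```

>>> send_rows([
  [-0.017,-0.065,0,0,0,0,0.15],
  [-0.017,-0.065,0,0,0,0,0.15],
])

```text
t: 15.7
tcp_pos: [0.6105, -0.0164, 0.0549]
tcp_rot: [-0.702, 0.083, -0.083, 0.702]
ft_force: [0.4, 2.6, -2.3]
width: 0.0214
```

>>> send_rows([
  [-0.009,-0.033,0,0,0,0,0.15],
  [-0.009,-0.033,0,0,0,0,0.15],
])

```text
t: 15.87
tcp_pos: [0.61, -0.0185, 0.0548]
tcp_rot: [0.702, -0.083, 0.083, -0.702]
ft_force: [-0.9, 3.0, -0.6]
width: 0.0217
```

>>> send_rows([
  [-0.009,-0.033,0,0,0,0,0.15],
  [-0.009,-0.033,0,0,0,0,0.15],
])

```text
t: 16.03
tcp_pos: [0.6095, -0.0203, 0.0549]
tcp_rot: [0.702, -0.083, 0.083, -0.702]
ft_force: [-1.9, 2.9, -0.3]
width: 0.0217
```

>>> send_rows([
  [-0.009,-0.033,0,0,0,0,0.15],
  [-0.009,-0.033,0,0,0,0,0.15],
])

```text
t: 16.2
tcp_pos: [0.609, -0.0222, 0.0548]
tcp_rot: [0.702, -0.083, 0.083, -0.702]
ft_force: [-1.1, 3.6, 1.2]
width: 0.0214
```

>>> send_rows([
  [-0.009,-0.033,0,0,0,0,0.15],
])

```text
t: 16.28
tcp_pos: [0.6088, -0.0232, 0.0548]
tcp_rot: [0.702, -0.083, 0.083, -0.702]
ft_force: [-1.3, 2.7, 1.4]
width: 0.0211
```

>>> send_rows([
  [-0.009,-0.033,0,0,0,0,0.15],
])

```text
t: 16.37
tcp_pos: [0.6085, -0.0242, 0.0548]
tcp_rot: [0.702, -0.083, 0.083, -0.702]
ft_force: [-1.9, 2.8, 0.7]
width: 0.0212
```

>>> send_rows([
  [-0.008,-0.033,0,0,0,0,0.15],
])

```text
t: 16.45
tcp_pos: [0.6083, -0.0253, 0.0549]
tcp_rot: [0.702, -0.083, 0.083, -0.702]
ft_force: [-1.9, 2.0, 2.1]
width: 0.0216
```

>>> send_rows([
  [-0.008,-0.033,0,0,0,0,0.15],
])

```text
t: 16.53
tcp_pos: [0.608, -0.0265, 0.0548]
tcp_rot: [0.702, -0.083, 0.083, -0.702]
ft_force: [-3.4, 2.1, 2.3]
width: 0.0214
```

>>> send_rows([
  [-0.008,-0.033,0,0,0,0,0.15],
])

```text
t: 16.62
tcp_pos: [0.6077, -0.0276, 0.0548]
tcp_rot: [0.703, -0.083, 0.083, -0.702]
ft_force: [-3.2, 0.8, 2.5]
width: 0.0216
```

>>> send_rows([
  [-0.008,-0.033,0,0,0,0,0.15],
])

```text
t: 16.7
tcp_pos: [0.6074, -0.0289, 0.0548]
tcp_rot: [0.703, -0.083, 0.083, -0.702]
ft_force: [-3.9, -1.8, 2.8]
width: 0.0215
```

>>> send_rows([
  [-0.008,-0.033,0,0,0,0,0.15],
])

```text
t: 16.78
tcp_pos: [0.6071, -0.0302, 0.0548]
tcp_rot: [0.703, -0.083, 0.083, -0.702]
ft_force: [-4.3, -3.4, 3.4]
width: 0.0215
```

The rail force has changed sign: the detent is now pulling the slide forward, so the ball is entering the notch. I continue in half-millimetre steps.

>>> send_rows([
  [-0.006,-0.017,0,0,0,0,0.15],
  [0,0,0,0,0,0,0.15],
])

```text
t: 16.95
tcp_pos: [0.607, -0.0306, 0.0548]
tcp_rot: [0.703, -0.083, 0.083, -0.702]
ft_force: [-4.0, -3.1, 3.4]
width: 0.0215
```

>>> send_rows([
  [-0.006,-0.017,0,0,0,0,0.15],
  [0,0,0,0,0,0,0.15],
])

```text
t: 17.12
tcp_pos: [0.607, -0.0307, 0.0548]
tcp_rot: [0.702, -0.083, 0.083, -0.702]
ft_force: [-4.2, -2.2, 4.0]
width: 0.0217
```

>>> send_rows([
  [-0.006,-0.017,0,0,0,0,0.15],
  [0,0,0,0,0,0,0.15],
])

```text
t: 17.28
tcp_pos: [0.6069, -0.0307, 0.0548]
tcp_rot: [0.702, -0.083, 0.083, -0.702]
ft_force: [-3.2, -1.1, 2.7]
width: 0.0211
```

The tool has stopped at y = −0.0307 m while the command moved 1.5 mm. The detent has captured and is centring the slide. One last small step to unload it, then I hold and check.

>>> send_rows([
  [-0.006,-0.017,0,0,0,0,0.15],
  [0,0,0,0,0,0,0.15],
  [0,0,0,0,0,0,0.15],
  [0,0,0,0,0,0,0.15],
  [0,0,0,0,0,0,0.15],
  [0,0,0,0,0,0,0.15],
  [0,0,0,0,0,0,0.15],
])

```text
t: 17.87
tcp_pos: [0.6069, -0.0309, 0.0548]
tcp_rot: [-0.702, 0.083, -0.083, 0.702]
ft_force: [-1.6, 1.9, 3.6]
width: 0.0218
```

Run:
```python
from h import *
g=grab('scene','scene6'); t=grab('top','top6'); s=arm.sense(); print(s['t'],s['tcp_pos'],s['ft_force'],s['width'],np.abs(s['dq']).max())
p=np.array(s['tcp_pos']); u=np.array([.244,.970]); seat=p[:2]-.138*u; print('seat',seat,'travel',(np.array([.6545,.1586])-p[:2])@u)
a=g['image'][50:250,130:330]; b=t['image'][100:240,215:355]
cv2.imwrite('pics/crop6.png',np.hstack([cv2.resize(i[:,:,::-1],(400,400),interpolation=cv2.INTER_CUBIC) for i in (a,b)]))
```

```text
17.9667 [ 0.60688697 -0.03096978  0.0547962 ] [-1.67078272  0.77435988  3.72181707] 0.021456794596116914 0.0012015221773226097
seat [ 0.57321497 -0.16482978] travel 0.19550026627473796
```

View pics/crop6.png

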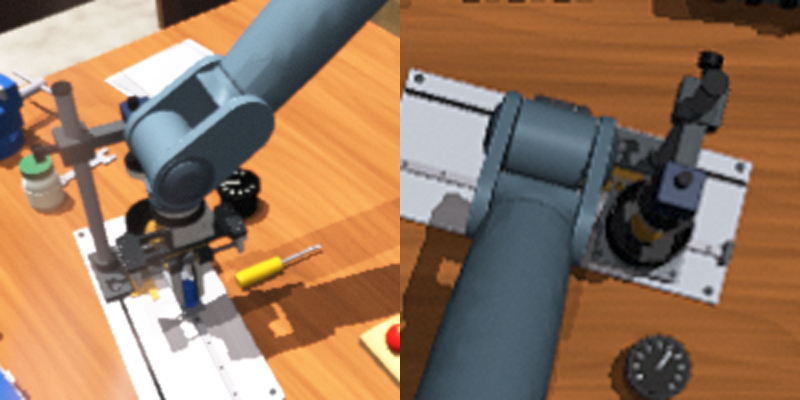

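The checks agree:
- **Position:** the seat is at (0.573, −0.165) and the lens estimate is about (0.567, −0.17).
- **Travel:** the slide moved 0.195 m.
- **Force and motion:** the leftover rail force is under 1 N and the arm is still.
- **View:** the cup, with the float in it, sits under the camera at (650,225) in the top crop. The arm stops left of the blue camera (610 against 655) and nothing else has moved.

I'll hand in.

```bash
python3 -c "
from plant import job; print(job.hand_in())"
```

```text
the job is handed in; nothing more can be done
None
```

The job is done and handed in at about 18 s of the 58 s allowed. I took the brass float from the board and lowered it onto the cork ring until about 5 N of contact showed. I let go with the fingers only partly open inside the cup. Then I gripped the blue handle with 35 N and pushed the slide 0.195 m along the rail.

- **Notch:** near the end the rail force turned into a forward pull of about 4 N. The slide then stayed put, moving about 0.3 mm while the command advanced another 2 mm. It finished still gripped, with less than 1 N along the rail.
- **Cup under the camera:** the seat is at about (0.573, −0.165) and my lens estimate is about (0.567, −0.17). They agree to within that estimate's accuracy of about 1 cm, so the notch is judged mainly by feel.
- **Other checks:** a picture after release showed the float centred in the cup. In the last pictures the arm was clear of the camera stand and everything else in view was where it started. The mug and knobs were not fully in those last crops.
- **Disagreements:** the two fixed cameras differed by 5–9 mm along y, so I used the wrist camera for the final positions. My fit of the cup's rim failed, so I used the cork ring and the handle instead, which agreed to about 2 mm. Sideways and vertical forces reached about 11 N during the push, and I trimmed them out along the way.

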